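Crack the lid of the dry-storage box and hold it ajar to vent

ROBOT

A 7-joint arm with a two-finger parallel gripper is mounted at the origin on a cart in front of the work surface, level with it; the furniture and walls round the work are solid. World frame = base frame: x ahead of the robot, y to its left, z up, the work surface at z = 0. Lengths are in mm, angles in rad, forces in N, time in s.
With the tool pointing down it reaches from about 400 to 875 mm from the base axis. Payload 4.4 kg.
Tool frame: the origin (TCP) lies midway between the tips of the shut fingers; the grasp point (between the pads) lies manip.grasp_offset behind it (manip.grasp_offset is the distance from the TCP to the grasp point, in mm); z points along the fingers, y is the line along which they close (so a half turn about z gives the same grasp; the last joint's range is limited). The gripper opens to 85 mm and grips with 20 to 120 N. Pads are 22 mm wide; open, the fingers measure 114 mm over their backs; the gripper's body (76 mm by 85 mm) begins 54 mm behind the grasp point. The pads swing forward as they close: fully open they stand 13 mm farther back than shut.
Start: joints at [-1.399, 0.628, 0.038, 1.517, -0.027, 0.996, -0.02], TCP at [153.092, 631.728, 231.313] pointing down, gripper open.
Joint ranges: [-3.06, 3.06], [-0.37, 2.12], [-1.25, 1.32], [0.18, 2.47], [-1.1, 4.24], [0.23, 1.98], [-2.94, 2.94]. Speed limits (rad/s): [2.57, 2.57, 3.14, 3.14, 3.14, 3.14, 3.14].

INTERFACE

Orientations are given as a unit quaternion [x, y, z, w].
In Python, from workcell import manip gives the robot as it stands. The module is installed in compiled form; this text tells all that it offers.
- The arm moves only by the tool drive_tool, never from a script. Its argument "steps" is a list that holds one entry, the list of rows, each a list of 7 numbers: the shift along the tool's x, y, z normalised to -1 to 1, where 1 is 2 cm, then the turn, a rotation vector about the tool's x, y, z normalised to -1 to 1, where 1 is 6 degrees, then the opening, from 0 (shut) to 1 (fully open). A call has 1 to 8 rows; each row shifts and turns the commanded pose from where the row before left it, along the tool's axes as they then stand; what a row does not reach is not made up. A row lasts 1/12 s, in which the tool goes at most 41.7 mm and 7.16 degrees, less where a joint would pass 70% of its speed; a pose out of reach is approached as far as the arm can. A call with a number of a shift or a turn outside -1 to 1 is refused whole. A call with a gripper value outside its range is refused whole. The fingers move at their own pace and stop on an object; "newtons" is the grip in N (left out, the last holds). Time passes only in rows, so rows that do not move let the fingers close. It gives the time, the measured TCP pose, the force, the opening and the grip force at its end, in the units of the state.
- manip.state(): the state, without advancing time (a new reading comes with each control period).
- manip.get_image(name): name is "scene" or "side" or "wrist"; returns (picture, depth): 480x640x3 uint8, blue, green, red; 480x640 float32, mm along the optical axis (not along the pixel's ray), 0 where there is no reading.
- manip.camera_params(name): a dict with "fovy" (degrees; the focal length in pixels is half the picture's height over the tangent of half this angle, whatever the lens; pixels are square), "cx", "cy" (the principal point, pixels), "cam_to_world" (4x4, takes a point from camera to world coordinates); the wrist camera has in their place "T_tool_cam" (4x4, takes a point from camera to tool coordinates, whose origin is the TCP and whose axes are the flange's). Camera axes: x right, y down, z forward; pixel columns grow to the right and rows downward; lengths in mm; the calibration is good to about 2 mm. A picture is of the moment at which its call begins: read the wrist's pose just before it. camera_params takes no time and is no camera call.
- manip.hand_in(): hands the job in; it is judged then, once.
The state is a dict: "time_s": time; "q": joint angles; "qd": joint speeds; "joint_torque": joint torques, N m; "tool_pos": TCP position; "ee_rot": TCP orientation; "ft_force": force on the tool from outside, world axes, zero at the start; "wrist_torque": the same for the moment, N m; "grip_width": finger opening in mm; "gripper_force": force on a finger pad.
Only numpy, scipy, OpenCV 4.12 (cv2) and the standard library are available. Lean on these libraries where they do the work, as an engineer would, in place of code of your own. Each camera call takes 0.05 s, during which the arm holds its last target. There are 200 camera calls.

TASK

Pull the drawer of the small white dry-storage unit all the way out to its stop. Then take the knob of the box lid inside it, break the lid free from its sticky gasket without letting it fly open, and keep holding it slightly open, about 15 mm at its front edge, so that air bleeds in slowly. Finish while still holding the lid there, with the drawer still fully out and the things around it left alone.

Things in the scene. Friction and masses are not known exactly. Their poses are not given: they have to be found in the camera images.
- dry_unit: white painted steel bench unit with one drawer, 155 deep (x) x 220 wide (y) x 102 mm high, fixed to the bench. Origin: centre of its underside, on the bench. x points from the front (drawer side, towards the robot) to the back, y to its left, z up.
- drawer_handle (a point): middle of the drawer's handle: a level steel bar of 10 mm diameter, 100 mm long along the unit's y, its centre line 38 mm in front of the drawer front (33 mm free behind the bar) and 72 mm above the bench, on a post at each end. The drawer front's top edge stands at 95 mm. x, y, z axes as the unit's; moves with the drawer.
- dry_drawer (a joint): how far the drawer is out, m: 0 shut, 0.12 at its stop; it slides along the unit's -x. Friction about 3 N; it stays where it is left.
- lid_knob (a point): centre of the head of the lid's black knob: a round head of 30 mm diameter and 15 mm high (7.5 mm above and below this point) on a 19 mm neck. With the lid shut it is 86.5 mm above the bench, 42 mm behind the back of the drawer front and 76 mm in front of the hinge line. Axes are the lid's: z along the knob, y along the hinge.
- lid_hinge (a point): middle of the lid's hinge line, along the unit's y, at the back edge of the box, 62.5 mm above the bench; moves with the drawer.
- lid_front (a point): middle of the lid's front lower edge, 109 mm in front of the hinge line; its rise above the hinge's height is the opening at the front edge. The lid is a flat plate, 110 (x) x 194 (y) x 6 mm, about 0.2 kg, a clear pane in a grey frame on a white box in the drawer; it opens upward about its back edge.
- box_lid (a joint): opening angle of the lid, rad: 0 shut and sealed, 0.14 is 15 mm open at the front edge. Rubber snap gasket: the pull needed at the knob peaks at about 15 N some 2 mm up (more if pulled fast), then drops away; the lid is free from 5 mm (0.05 rad) and may spring up a little. Then only its weight (1 to 3 N at the knob) is left; let go, it drops back down and may stick again.
- bottle_kbr: brown screw-cap bottle, 52 mm across, 96 mm high, standing; a bystander. Origin at the centre of its underside.
- mortar: stone mortar bowl, 62 mm across, 28 mm high; a bystander. Origin at the centre of its underside.
- logbook: green hard-cover book lying flat, 106 x 150 x 22 mm; a bystander. Origin at the centre of its underside.

How it is judged (in metres and radians):
On the way, in this order (a step that is already met when the one before it is completed fails the run):
1. the drawer is out at its stop, the lid still sealed (value of joint dry_drawer above 0.114 m and value of joint box_lid below 0.03 rad), for 0.2 s.
2. the lid has broken free of its gasket, lifted by the fingers, with the drawer still out (value of joint box_lid above 0.06 rad and contact force between the fingers and box_lid above 0.5 N and value of joint dry_drawer above 0.105 m), for 0.1 s.
At the end, for the whole second after the job is handed in: The lid is held by the fingers, still, 9 to 23 mm open at its front edge (0.08 to 0.21 rad), and the drawer is within 10 mm of its stop (value of joint box_lid between 0.08 and 0.21 rad and velocity of joint box_lid between -0.05 and 0.05 rad/s and contact force between the fingers and box_lid above 0.5 N and value of joint dry_drawer above 0.11 m); the arm keeps its last pose, push and grip.
It fails at once if the lid flies open by more than 38 mm at its front edge (value of joint box_lid above 0.35 rad).
It fails at once if a bystander is pushed by more than 15 mm (distance of any of bottle_kbr, mortar, logbook from where it was at the start of the episode above 0.015 m).
It also fails if it takes over 51 s, if anything falls off the work surface, if the arm or the gripper's body presses on something with over 40 N, if the wrist force passes 120 N, or if a joint passes its speed limit or range.

## Working session

There is one attempt and no reset: what is moved stays moved. The work goes in short steps, Python scripts to look and compute and a tool call to move; the robot and the scene stay as the last step left them, time stands still between calls to the robot, and variables do not carry over. Pictures are saved under pics/ and viewed, at most 10 in all, crops included, and the job is handed in when it is done.

Besides the shell and the picture viewer there is one more tool, called in YAML: its name, and indented under it one key for each argument. drive_tool: Moves the arm, as the interface text tells. Its arguments: {"type":"object","properties":{"steps":{"type":"array"},"newtons":{"type":"number"}},"required":["steps"]}

```bash
mkdir -p pics; cat > h.py <<'E'
import numpy as np, cv2
from workcell import manip
from scipy.spatial.transform import Rotation as R
def pts(name,depth,T=None):
    p=manip.camera_params(name); f=240/np.tan(np.radians(p["fovy"]/2))
    v,u=np.mgrid[0:480,0:640]
    c=np.stack([(u-p["cx"])/f*depth,(v-p["cy"])/f*depth,depth],-1)
    T=np.array(p["cam_to_world"]) if T is None else T
    return c@T[:3,:3].T+T[:3,3]
E
python3 - <<'E'
from h import *
np.set_printoptions(precision=3,suppress=True)
s=manip.state(); print(s, manip.grasp_offset)
for n in ["scene","side","wrist"]:
    im,d=manip.get_image(n); cv2.imwrite(f"pics/{n}0.png",im); np.save(f"{n}0.npy",d); print(n,manip.camera_params(n),(d>0).mean())
a=cv2.imread("pics/scene0.png");b=cv2.imread("pics/side0.png")
E
```

```text
{'time_s': 0.0, 'q': array([-1.399,  0.629,  0.038,  1.518, -0.027,  0.996, -0.02 ]), 'qd': array([ 0.001, -0.   , -0.001, -0.   ,  0.   ,  0.   , -0.   ]), 'joint_torque': array([ -0.001, -56.34 ,   1.225, -19.345,   0.011,   0.01 ,   0.   ]), 'tool_pos': array([152.947, 631.107, 230.401]), 'ee_rot': array([ 0.119,  0.993, -0.001, -0.   ]), 'ft_force': array([-0.556, -0.116, -0.2  ]), 'wrist_torque': array([-0.048, -0.001, -0.038]), 'gripper_force': 0.0, 'grip_width': 84.98929681181767} 18.700000000000003
scene {'fovy': 43.403649577641055, 'cx': 308.30966075364813, 'cy': 232.8538450406332, 'cam_to_world': array([[   0.864,   -0.241,    0.441,  170.841],
       [  -0.503,   -0.406,    0.763, -824.079],
       [  -0.005,   -0.882,   -0.472,  549.304],
       [   0.   ,    0.   ,    0.   ,    1.   ]])} 0.995810546875
side {'fovy': 45.412569830743166, 'cx': 325.757568798515, 'cy': 234.31267210848986, 'cam_to_world': array([[ -0.998,  -0.046,   0.047, 572.982],
       [ -0.065,   0.671,  -0.738, 766.527],
       [  0.003,  -0.74 ,  -0.673, 823.022],
       [  0.   ,   0.   ,   0.   ,   1.   ]])} 0.9961653645833334
wrist {'fovy': 67.51356851836363, 'cx': 315.51479631442044, 'cy': 237.69442160137638, 'T_tool_cam': array([[   0.   ,   -0.962,   -0.272,   69.367],
       [   1.   ,   -0.   ,    0.001,    0.007],
       [  -0.001,   -0.272,    0.962, -143.623],
       [   0.   ,    0.   ,    0.   ,    1.   ]])} 0.99599609375
```

View pics/scene0.png

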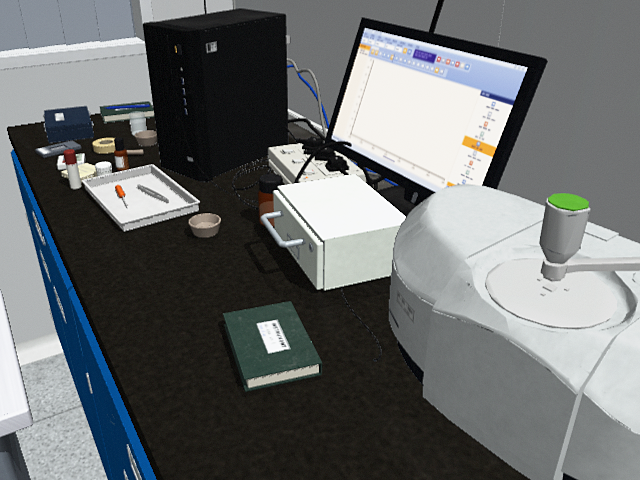

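View pics/side0.png

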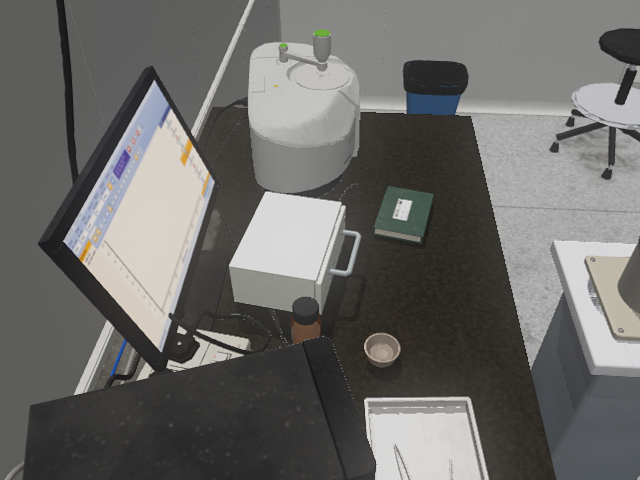

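Scene: white unit with its top around (340,210), handle at (280,232), mortar (205,225), bottle behind the unit at (268,195) and logbook (272,345). Side: unit top (290,235), handle (347,255), bottle (305,320), mortar (382,350) and logbook (405,215).

```bash
python3 - <<'E'
from h import *
np.set_printoptions(precision=1,suppress=True)
for n,box in (("scene",(255,165,410,295)),("side",(225,185,365,315))):
    im=cv2.imread(f"pics/{n}0.png");d=np.load(f"{n}0.npy");P=pts(n,d)
    roi=np.zeros(d.shape,bool);roi[box[1]:box[3],box[0]:box[2]]=1
    hsv=cv2.cvtColor(im,cv2.COLOR_BGR2HSV)
    top=roi&(abs(P[...,2]-102)<5)&(hsv[...,1]<40)&(hsv[...,2]>120)
    k,l,st,_=cv2.connectedComponentsWithStats(top.astype(np.uint8));i=1+st[1:,4].argmax();top=l==i
    q=P[top];r=cv2.minAreaRect(q[:,:2].astype(np.float32));print(n,"top",r,np.median(q[:,2]),"\n",cv2.boxPoints(r))
    # handle: near z 60..80, in roi, in front of the unit
    c=np.array(r[0]); 
    e=cv2.boxPoints(r); u=e[1]-e[0];v=e[2]-e[1]
    ax=u if np.linalg.norm(u)<np.linalg.norm(v) else v; ax=ax/np.linalg.norm(ax); ax=ax if ax[0]>0 else -ax
    print("ax",ax,np.degrees(np.arctan2(ax[1],ax[0])))
    ay=np.array([-ax[1],ax[0]])
    lx=(P[...,:2]-c)@ax; ly=(P[...,:2]-c)@ay
    h=roi&(lx<-95)&(lx>-140)&(abs(ly)<75)&(P[...,2]>60)&(P[...,2]<90)
    print("handle n",h.sum(),"lx",np.percentile(lx[h],[2,10,50,90]),"ly",np.percentile(ly[h],[1,50,99]),"z",np.percentile(P[h][:,2],[2,50,98]),P[h].mean(0))
for n,bs in (("scene",dict(mortar=(185,210,225,240),bottle=(256,170,280,228),book=(215,300,325,392))),("side",dict(mortar=(362,330,402,370),bottle=(288,296,324,348),book=(372,186,436,245)))):
    d=np.load(f"{n}0.npy");P=pts(n,d)
    for k,b in bs.items():
        q=P[b[1]:b[3],b[0]:b[2]].reshape(-1,3);q=q[(q[:,2]>8)&(q[:,2]<105)]
        print(n,k,np.percentile(q,[3,50,97],axis=0).ravel())
E
```

```text
scene top ((693.43603515625, -31.006546020507812), (227.69992065429688, 161.3084716796875), 81.07266998291016) 101.99561038993579 
 [[ 596.1 -131. ]
 [ 755.4 -156. ]
 [ 790.8   68.9]
 [ 631.4   94. ]]
ax [ 1.  -0.2] -8.927328
handle n 399 lx [-131.2 -130.4 -123.4 -100.6] ly [-61.2 -15.8  55.9] z [69.  75.3 78.4] [574.5 -21.5  74.8]
side top ((694.604736328125, -27.984603881835938), (223.6098175048828, 159.5102996826172), 81.23111724853516) 100.33754588609571 
 [[ 598.7 -126.3]
 [ 756.4 -150.6]
 [ 790.5   70.4]
 [ 632.8   94.7]]
ax [ 1.  -0.2] -8.76888
handle n 383 lx [-131.1 -130.  -123.5 -101.8] ly [-56.9   8.5  59.9] z [68.2 74.  77.2] [577.3  -4.4  73.7]
scene mortar [486.3 137.3   9.2 514.  173.   20.7 539.5 194.8  29.2]
scene bottle [570.7  10.2  16.  625.5 123.2  74.3 668.2 253.9  97. ]
scene book [ 406.4 -285.1   11.6  458.7 -223.5   22.   513.6 -140.4   23.8]
side mortar [488.5 142.    8.3 514.7 161.9  18.3 541.4 198.2  27.9]
side bottle [622.5  83.5  19.9 645.7 157.3  66.9 679.7 171.   96.4]
side book [ 410.9 -274.9   12.3  465.  -195.7   20.   519.6 -130.    23. ]
```

View pics/wrist0.png

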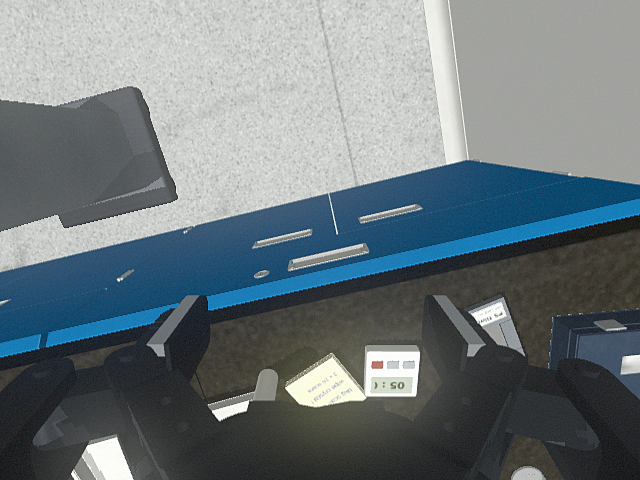

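The wrist view only shows the bench's left edge, so the unit isn't in it yet. Before moving, I'll check for tall obstacles along the sweep.

```bash
python3 - <<'E'
from h import *
np.set_printoptions(precision=0,suppress=True)
q=np.vstack([pts(n,np.load(f"{n}0.npy"))[np.load(f"{n}0.npy")>0] for n in("scene","side")])
for y in range(-300,800,100):
    m=(q[:,1]>=y)&(q[:,1]<y+100)&(q[:,0]>200)&(q[:,0]<1200)
    a=q[m];t=a[a[:,2]>120]
    print(y,"min x of z>120:",np.percentile(t[:,0],1) if len(t)>20 else None,"z max",t[:,2].max() if len(t) else None)
E
```

```text
-300 min x of z>120: 615.7957867771769 z max 458.10782921710467
-200 min x of z>120: 875.3829386209901 z max 495.6140716152217
-100 min x of z>120: 870.3963884767315 z max 532.0479941585897
0 min x of z>120: 868.4625006730007 z max 568.3491743006025
100 min x of z>120: 866.4623365479613 z max 570.8805894394936
200 min x of z>120: 864.5217391849676 z max 450.9748340165969
300 min x of z>120: 588.1206666844546 z max 376.0550242586762
400 min x of z>120: 554.065068532344 z max 365.8629771358848
500 min x of z>120: 544.9159101364098 z max 355.4482852555552
600 min x of z>120: 797.5345292937261 z max 344.12284706723256
700 min x of z>120: 997.3201711388489 z max 333.9392894236594
```

drive_tool:
  steps:
    - [[-0.77,-0.64,0,0,0,1,0.35],[-0.83,-0.56,0,0,0,1,0.35],[-0.88,-0.47,0,0,0,1,0.35],[-0.93,-0.37,0,0,0,1,0.35],[-0.96,-0.28,0,0,0,1,0.35],[-0.98,-0.17,0,0,0,1,0.35],[-1,-0.07,0,0,0,1,0.35],[-1,0.03,0,0,0,1,0.35]]
  newtons: 60

```text
time_s: 0.82
tool_pos: [248.4, 502.0, 231.1]
ee_rot: [0.514, 0.858, -0.0, -0.0]
ft_force: [-0.7, -1.1, -0.1]
grip_width: 30.0
gripper_force: 0.0
```

drive_tool:
  steps:
    - [[-1,0.14,0,0,0,1,0.35],[-0.97,0.24,0,0,0,1,0.35],[-0.94,0.34,0,0,0,1,0.35],[-0.9,0.44,0,0,0,1,0.35],[-0.85,0.53,0,0,0,1,0.35],[-0.79,0.62,0,0,0,1,0.35],[-0.95,0.85,0,0,0,0.2,0.35],[-0.95,0.85,0,0,0,0,0.35]]

```text
time_s: 1.48
tool_pos: [347.7, 362.9, 231.1]
ee_rot: [0.759, 0.651, -0.0, 0.0]
ft_force: [0.4, -1.0, -0.4]
grip_width: 29.8
gripper_force: 0.0
```

drive_tool:
  steps:
    - [[-0.95,0.85,0,0,0,0,0.35],[-0.95,0.85,0,0,0,0,0.35],[-0.95,0.85,0,0,0,0,0.35],[-0.95,0.85,0,0,0,0,0.35],[-0.95,0.85,0,0,0,0,0.35],[-0.95,0.85,0,0,0,0,0.35],[-0.95,0.85,0,0,0,0,0.35],[-0.95,0.85,0,0,0,0,0.35]]

```text
time_s: 2.15
tool_pos: [458.9, 191.4, 231.2]
ee_rot: [0.759, 0.651, -0.0, -0.0]
ft_force: [0.3, 0.7, -0.3]
grip_width: 29.7
gripper_force: 0.0
```

drive_tool:
  steps:
    - [[-1,0.88,0,0,0,0,0.35],[-1,0.88,0,0,0,0,0.35],[-1,0.88,0,0,0,0,0.35],[-1,0.88,0,0,0,0,0.35],[-1,0.88,0,0,0,0,0.35],[-1,0.88,0,0,0,0,0.35],[-1,0.88,0,0,0,0,0.35],[-1,0.88,0,0,0,0,0.35]]

```text
time_s: 2.82
tool_pos: [573.5, 11.7, 231.0]
ee_rot: [0.759, 0.651, -0.0, -0.0]
ft_force: [1.1, 0.0, 0.3]
grip_width: 30.3
gripper_force: 0.0
```

drive_tool:
  steps:
    - [[-0.6,0,0.6,0,0,0,0.35],[-0.5,0,0.9,0,0,0,0.35],[0,0,1,0,0,0,0.35],[0,0,1,0,0,0,0.35],[0,0,0,0,0,0,0.35],[0,0,0,0,0,0,0.35]]

```text
time_s: 3.32
tool_pos: [569.0, -8.9, 160.6]
ee_rot: [0.759, 0.651, -0.001, -0.001]
ft_force: [-0.1, 0.1, 0.1]
grip_width: 30.0
gripper_force: 0.0
```

```bash
cat >> h.py <<'E'
def wpts(tag):
    s=manip.state(); im,d=manip.get_image("wrist")
    T=np.eye(4);T[:3,:3]=R.from_quat(s["ee_rot"]).as_matrix();T[:3,3]=s["tool_pos"]
    cv2.imwrite(f"pics/{tag}.png",im)
    return s,im,d,pts("wrist",d,T@np.array(manip.camera_params("wrist")["T_tool_cam"]))
C=np.array([694,-29.5]);A=np.radians(-8.8);AX=np.array([np.cos(A),np.sin(A)]);AY=np.array([-AX[1],AX[0]])
E
python3 - <<'E'
from h import *
np.set_printoptions(precision=1,suppress=True)
s,im,d,P=wpts("w1")
lx=(P[...,:2]-C)@AX;ly=(P[...,:2]-C)@AY
print(s["tool_pos"],"tcp l",(s["tool_pos"][:2]-C)@AX,(s["tool_pos"][:2]-C)@AY)
h=(lx<-105)&(lx>-145)&(abs(ly)<75)&(P[...,2]>55)&(P[...,2]<90)&(d>0)
for y in range(-60,61,20):
    m=h&(abs(ly-y)<10); print(y,m.sum(),np.percentile(lx[m],[3,50,97]) if m.sum()>10 else "",P[m][:,2].max() if m.sum() else "")
m=(P[...,2]>98)&(P[...,2]<108)&(abs(ly)<90);print("unit top front lx",np.percentile(lx[m],2) if m.sum() else None)
m=(P[...,2]>90)&(P[...,2]<97.5)&(abs(ly)<90)&(d>0);print("drawer front top lx",np.percentile(lx[m],[3,97]) if m.sum() else None)
E
```

```text
[569.   -8.9 160.6] tcp l -126.66995667957966 1.2438877532388801
-60 402 [-127.6 -115.  -105.6] 79.2863505109556
-40 382 [-130.4 -125.6 -120.9] 79.0275357103188
-20 404 [-130.4 -125.6 -120.8] 79.53344063290555
0 435 [-130.3 -125.6 -120.9] 79.53649428097839
20 451 [-130.2 -125.6 -121.1] 79.52791883218359
40 530 [-130.1 -125.1 -113. ] 79.47248755679854
60 529 [-127.  -115.8 -105.8] 80.16558123037788
unit top front lx -75.78006787601664
drawer front top lx [-87.5 -77.6]
```

View pics/w1.png

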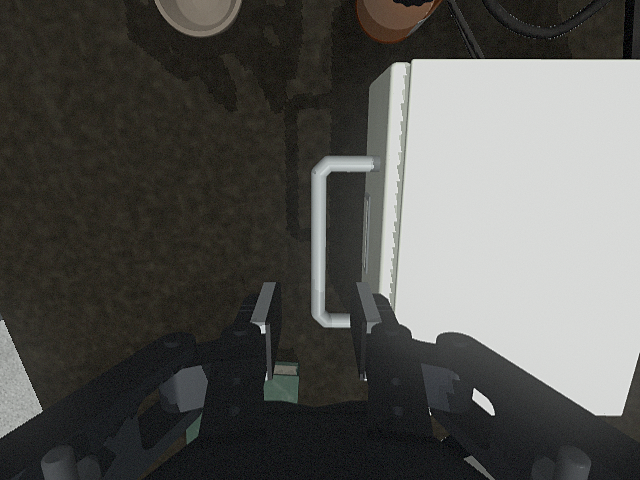

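The wrist view shows the bar at about (320,240), lined up between the open fingers. Next I go down over it and close.

drive_tool:
  steps:
    - [[0,0.05,1,0,0,0,0.35],[0,0,1,0,0,0,0.35],[0,0,1,0,0,0,0.35],[0,0,1,0,0,0,0.35],[0,0,0.8,0,0,0,0.35],[0,0,0.5,0,0,0,0.35],[0,0,0,0,0,0,0],[0,0,0,0,0,0,0]]

```text
time_s: 4.03
tool_pos: [571.1, -9.0, 55.9]
ee_rot: [0.759, 0.651, 0.0, 0.0]
ft_force: [1.5, -0.1, -11.5]
grip_width: 8.2
gripper_force: 58.7
```

drive_tool:
  steps:
    - [[0,0,0,0,0,0,0],[0,0,0,0,0,0,0],[0,-0.1,0,0,0,0,0],[0,-0.2,0,0,0,0,0],[0,-0.3,0,0,0,0,0],[0,-0.3,0,0,0,0,0]]

```text
time_s: 4.53
tool_pos: [553.7, -6.3, 55.9]
ee_rot: [0.759, 0.651, 0.001, 0.001]
ft_force: [2.6, 0.6, -5.3]
grip_width: 7.8
gripper_force: 59.0
```

drive_tool:
  steps:
    - [[0,-0.5,0,0,0,0,0],[0,-0.7,0,0,0,0,0],[0,-0.8,0,0,0,0,0],[0,-0.8,0,0,0,0,0],[0,-0.8,0,0,0,0,0],[0,-0.7,0,0,0,0,0],[0,-0.4,0,0,0,0,0],[0,-0.2,0,0,0,0,0]]

```text
time_s: 5.2
tool_pos: [454.9, 9.4, 55.8]
ee_rot: [0.759, 0.651, 0.0, -0.001]
ft_force: [3.9, 1.4, -4.7]
grip_width: 7.8
gripper_force: 59.2
```

drive_tool:
  steps:
    - [[0,-0.15,0,0,0,0,0],[0,-0.1,0,0,0,0,0],[0,0,0,0,0,0,0],[0,0,0,0,0,0,0]]

```text
time_s: 5.53
tool_pos: [453.0, 9.7, 55.8]
ee_rot: [0.759, 0.651, 0.001, 0.001]
ft_force: [4.3, 1.6, 1.3]
grip_width: 7.6
gripper_force: 59.7
```

drive_tool:
  steps:
    - [[0,-0.1,0,0,0,0,0],[0,-0.1,0,0,0,0,0],[0,0,0,0,0,0,0]]

```text
time_s: 5.78
tool_pos: [453.1, 9.6, 55.8]
ee_rot: [0.759, 0.651, 0.003, 0.004]
ft_force: [12.2, 1.4, -6.9]
grip_width: 7.9
gripper_force: 59.0
```

At the stop: the force rose with no motion. Now release and rise.

drive_tool:
  steps:
    - [[0,0.12,0,0,0,0,0],[0,0,0,0,0,0,0.35],[0,0,0,0,0,0,0.35],[0,0,0,0,0,0,0.35],[0,0,-0.5,0,0,0,0.35],[0,0,-1,0,0,0,0.35],[0,0,-1,0,0,0,0.35],[0,0,-1,0,0,0,0.35]]

```text
time_s: 6.45
tool_pos: [447.8, 9.2, 125.7]
ee_rot: [0.76, 0.65, -0.001, -0.001]
ft_force: [-1.0, -0.3, -0.2]
grip_width: 30.1
gripper_force: 0.0
```

drive_tool:
  steps:
    - [[0,0,-1,0,0,0,0.6],[0,0,-1,0,0,0,0.6],[0,0,-0.5,0,0,0,0.6],[0,0,0,0,0,0,0.6],[0,0,0,0,0,0,0.6]]

```text
time_s: 6.87
tool_pos: [448.8, 9.7, 175.2]
ee_rot: [0.759, 0.651, -0.0, -0.0]
ft_force: [-0.2, -1.2, 0.5]
grip_width: 51.0
gripper_force: 0.0
```

```bash
python3 - <<'E'
from h import *
np.set_printoptions(precision=1,suppress=True)
s,im,d,P=wpts("w2")
lx=(P[...,:2]-C)@AX;ly=(P[...,:2]-C)@AY
print(s["tool_pos"],s["q"],"tcp l",(s["tool_pos"][:2]-C)@AX,(s["tool_pos"][:2]-C)@AY)
def rep(n,m):
    print(n,m.sum(),np.percentile(lx[m],[3,50,97]) if m.sum()>10 else "",np.percentile(ly[m],[3,50,97]) if m.sum()>10 else "",np.median(P[m][:,2]) if m.sum() else "")
rep("bar",(lx<-230)&(abs(ly)<30)&(P[...,2]>60)&(P[...,2]<90)&(d>0))
rep("front",(lx>-225)&(lx<-190)&(abs(ly)<90)&(P[...,2]>92)&(P[...,2]<100)&(d>0))
k=(lx>-185)&(lx<-125)&(abs(ly)<40)&(P[...,2]>84)&(P[...,2]<104)&(d>0)
rep("knob",k)
if k.any():
    c,r=cv2.minEnclosingCircle(np.stack([lx[k],ly[k]],1).astype(np.float32));print(c,r,C+c[0]*AX+c[1]*AY)
E
```

```text
[448.8   9.7 175.2] [-0.4  0.5  0.4  2.1 -0.3  0.6  0.1] tcp l -248.26765490750444 1.2592138818961283
bar 1124 [-249.1 -244.8 -240. ] [-27.9   1.2  28.2] 77.09234923007085
front 3790 [-206.4 -201.5 -195.3] [-82.4  33.8  87. ] 95.58282262563242
knob 1684 [-166.2 -154.5 -140.8] [-12.2   1.3  13.3] 94.47466872433421
(-152.74700927734375, -0.28303438425064087) 14.962952613830566 [543.   -6.4]
```

View pics/w2.png

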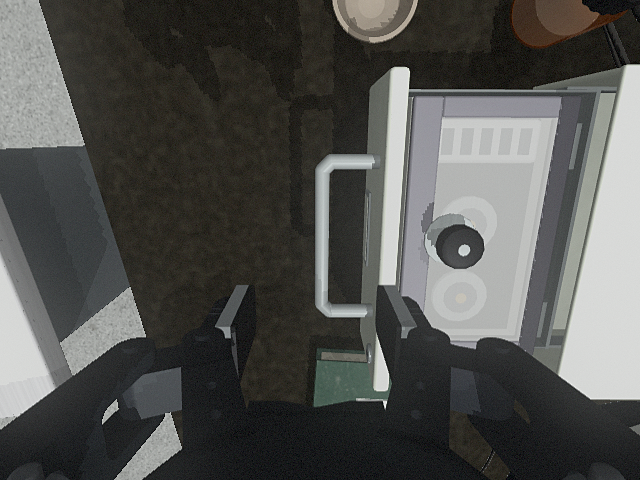

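Wrist view: the drawer is out with its front at about x=390 px, the black knob is at (460,247) and the lid is shut. The measured positions match the given sizes (knob 42 mm behind the front, bar moved 119 mm). Next I turn 90° and move over the knob.

drive_tool:
  steps:
    - [[-0.02,0.32,0,0,0,-1,0.6],[-0.05,0.31,0,0,0,-1,0.6],[-0.08,0.31,0,0,0,-1,0.6],[-0.11,0.3,0,0,0,-1,0.6],[-0.14,0.28,0,0,0,-1,0.6],[-0.17,0.27,0,0,0,-1,0.6],[-0.2,0.25,0,0,0,-1,0.6],[-0.22,0.22,0,0,0,-1,0.6]]

```text
time_s: 7.58
tool_pos: [498.4, -0.6, 173.7]
ee_rot: [0.427, 0.904, -0.001, -0.002]
ft_force: [0.4, -0.6, -0.6]
grip_width: 51.1
gripper_force: 0.0
```

drive_tool:
  steps:
    - [[-0.25,0.2,0,0,0,-1,0.6],[-0.27,0.17,0,0,0,-1,0.6],[-0.28,0.14,0,0,0,-1,0.6],[-0.3,0.11,0,0,0,-1,0.6],[-0.31,0.08,0,0,0,-1,0.6],[-0.31,0.05,0,0,0,-1,0.6],[-0.32,0.02,0,0,0,-1,0.6],[0,0,0,0,0,0,0.6]]

```text
time_s: 8.25
tool_pos: [542.9, -10.3, 173.8]
ee_rot: [0.076, 0.997, 0.0, -0.001]
ft_force: [-0.1, 0.2, 0.5]
grip_width: 51.1
gripper_force: 0.0
```

```bash
python3 - <<'E'
from h import *
np.set_printoptions(precision=2,suppress=True)
s,im,d,P=wpts("w3")
lx=(P[...,:2]-C)@AX;ly=(P[...,:2]-C)@AY
Rm=R.from_quat(s["ee_rot"]).as_matrix()
print(s["tool_pos"],s["q"],"tcp l",(s["tool_pos"][:2]-C)@AX,(s["tool_pos"][:2]-C)@AY,"y bearing",np.degrees(np.arctan2(Rm[1,1],Rm[0,1])))
k=(lx>-185)&(lx<-125)&(abs(ly)<22)&(P[...,2]>90)&(P[...,2]<99)&(d>0)&(im.max(-1)<90)
if k.any():
    c,r=cv2.minEnclosingCircle(np.stack([lx[k],ly[k]],1).astype(np.float32));print(k.sum(),c,r,np.median(lx[k]),np.median(ly[k]),np.median(P[k][:,2]))
E
```

```text
[542.93 -10.28 173.76] [-0.02  0.55 -0.02  1.88  0.02  0.72  1.37] tcp l -152.23279279931302 -4.121977174910049 y bearing 81.27666062444159
1391 (-152.54556274414062, -0.8709182739257812) 14.871231079101562 -154.43617703175104 -0.9408309624348394 94.6348204676467
```

View pics/w3.png

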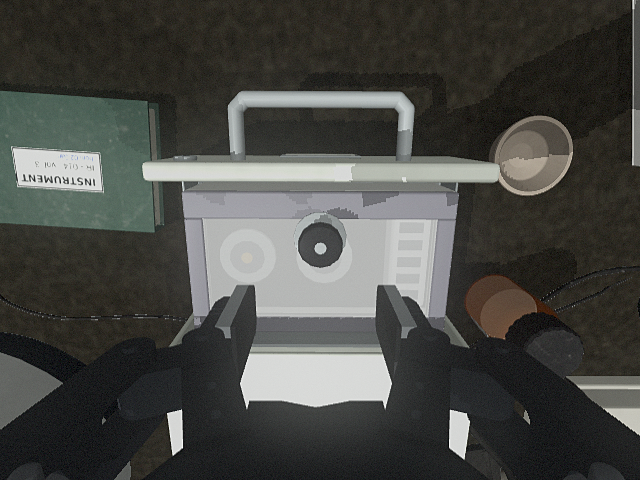

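Wrist view: knob at (320,247), midway between the fingers and about 3 mm off in tool y. The lid is shut and the drawer out. Now descend and grip.

drive_tool:
  steps:
    - [[0.03,0.17,1,0,0,0,0.6],[0,0,1,0,0,0,0.6],[0,0,1,0,0,0,0.6],[0,0,1,0,0,0,0.6],[0,0,0.7,0,0,0,0.6],[0,0,0.4,0,0,0,0.6],[0,0,0,0,0,0,0.6]]

```text
time_s: 8.88
tool_pos: [540.6, -6.3, 71.2]
ee_rot: [0.078, 0.997, -0.0, -0.002]
ft_force: [-1.0, -0.2, -0.1]
grip_width: 51.3
gripper_force: 0.0
```

drive_tool:
  steps:
    - [[0,0,0.1,0,0,0,0.5],[0,0,0,0,0,0,0.42],[0,0,0,0,0,0,0.2],[0,0,0,0,0,0,0.2],[0,0,0,0,0,0,0.2],[0,0,0,0,0,0,0.2]]
  newtons: 50

```text
time_s: 9.38
tool_pos: [543.0, -7.2, 72.2]
ee_rot: [0.077, 0.997, -0.0, 0.0]
ft_force: [-2.3, -3.5, 6.6]
grip_width: 28.2
gripper_force: 49.3
```

drive_tool:
  steps:
    - [[0,0,-0.05,0,0,0,0.2],[0,0,-0.05,0,0,0,0.2],[0,0,-0.05,0,0,0,0.2],[0,0,-0.03,0,0,0,0.2],[0,0,-0.03,0,0,0,0.2],[0,0,-0.03,0,0,0,0.2],[0,0,0,0,0,0,0.2]]

```text
time_s: 9.97
tool_pos: [544.1, -7.4, 75.6]
ee_rot: [0.077, 0.997, -0.0, 0.001]
ft_force: [3.2, -4.5, -3.0]
grip_width: 28.3
gripper_force: 51.5
```

drive_tool:
  steps:
    - [[0,0,-0.03,0,0,0,0.2],[0,0,-0.03,0,0,0,0.2],[0,0,-0.03,0,0,0,0.2],[0,0,0,0,0,0,0.2]]

```text
time_s: 10.3
tool_pos: [544.9, -7.5, 77.8]
ee_rot: [0.077, 0.997, -0.0, 0.002]
ft_force: [5.3, -5.5, -7.4]
grip_width: 28.3
gripper_force: 51.2
```

```bash
cat > m.py <<'E'
from h import *
import sys
np.set_printoptions(precision=2,suppress=True)
s,im,d,P=wpts(sys.argv[1])
lx=(P[...,:2]-C)@AX;ly=(P[...,:2]-C)@AY;z=P[...,2]
print(s["time_s"],s["tool_pos"],s["ft_force"],s["gripper_force"],s["grip_width"])
f=(lx>-225)&(lx<-185)&(abs(ly)<90)&(z>92)&(z<100)&(d>0);print("drawer front lx",np.percentile(lx[f],[3,97]))
for nm,sg in (("L",1),("R",-1)):
    m=(sg*ly>45)&(sg*ly<90)&(lx>-185)&(lx<-105)&(z>58)&(z<100)&(d>0)
    for a in range(-190,-70,10):
        b=m&(abs(lx-a)<5); print(nm,a,b.sum(),np.percentile(z[b],[10,50,90]) if b.sum()>20 else "",end="; ")
    print()
E
python3 m.py w4
```

```text
10.3 [544.91  -7.47  77.79] [ 5.31 -5.49 -7.4 ] 51.19253396987915 28.2520357506947
drawer front lx [-206.39 -195.35]
L -190 0 ; L -180 3353 [62.42 76.43 77.51]; L -170 2227 [75.43 76.23 77.02]; L -160 2102 [73.81 74.69 75.6 ]; L -150 1984 [73.12 73.93 74.97]; L -140 1870 [72.42 73.25 74.19]; L -130 1190 [71.79 72.64 73.63]; L -120 179 [71.8  72.69 73.51]; L -110 0 ; L -100 0 ; L -90 0 ; L -80 0 ; 
R -190 0 ; R -180 3204 [62.85 76.42 77.41]; R -170 2191 [75.2  76.03 76.87]; R -160 2129 [73.65 74.51 75.37]; R -150 1986 [72.94 73.75 74.62]; R -140 1876 [72.22 73.02 73.92]; R -130 1120 [71.65 72.41 73.35]; R -120 128 [71.49 72.44 73.11]; R -110 0 ; R -100 0 ; R -90 0 ; R -80 0 ;
```

View pics/w4.png

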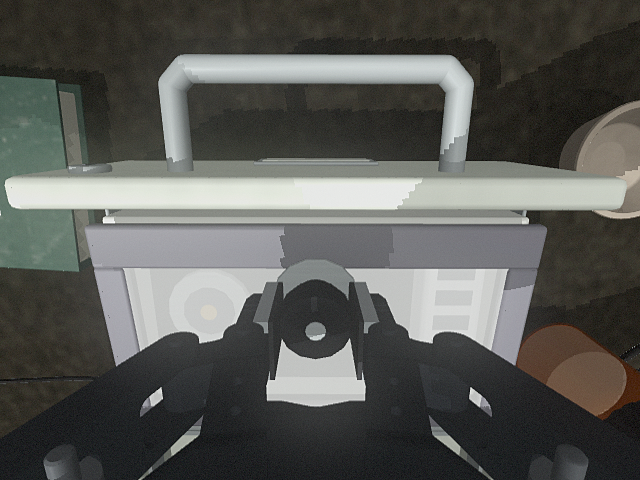

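The view shows the knob at (315,315) held between the pads. The depth slope puts the lid at about 0.07–0.08 rad with the drawer still out. I'll continue gently along the arc, tilting with the lid.

drive_tool:
  steps:
    - [[-0.02,0,-0.03,0,0.12,0,0.2],[-0.02,0,-0.03,0,0.12,0,0.2],[-0.02,0,-0.03,0,0.12,0,0.2],[0,0,-0.03,0,0.12,0,0.2],[0,0,-0.03,0,0.12,0,0.2],[0,0,-0.03,0,0.12,0,0.2],[0,0,-0.02,0,0.12,0,0.2],[0,0,0,0,0,0,0.2]]

```text
time_s: 11.02
tool_pos: [545.2, -7.5, 81.6]
ee_rot: [0.077, 0.996, 0.003, -0.043]
ft_force: [2.4, -4.2, -4.3]
grip_width: 28.0
gripper_force: 51.6
```

```bash
python3 m.py w5
```

```text
11.0167 [545.25  -7.53  81.65] [ 2.39 -4.16 -4.34] 51.56856715679169 27.968992978301934
drawer front lx [-206.31 -195.17]
L -190 0 ; L -180 3106 [62.53 81.73 82.86]; L -170 2294 [80.23 81.17 82.01]; L -160 2144 [78.1  79.07 80.17]; L -150 2051 [76.89 77.79 78.87]; L -140 1943 [75.7  76.59 77.64]; L -130 1129 [74.68 75.55 76.59]; L -120 157 [74.5  75.32 76.08]; L -110 0 ; L -100 0 ; L -90 0 ; L -80 0 ; 
R -190 0 ; R -180 3041 [62.8  81.65 82.77]; R -170 2268 [80.04 80.95 81.84]; R -160 2136 [77.9  78.82 79.8 ]; R -150 2042 [76.67 77.64 78.58]; R -140 1927 [75.45 76.36 77.31]; R -130 1076 [74.47 75.33 76.3 ]; R -120 116 [74.07 74.9  75.63]; R -110 0 ; R -100 0 ; R -90 0 ; R -80 0 ;
```

About 0.125 rad. I'll add 1.2 mm and settle.

drive_tool:
  steps:
    - [[0,0,-0.03,0,0.05,0,0.2],[0,0,-0.03,0,0.05,0,0.2],[0,0,0,0,0,0,0.2],[0,0,0,0,0,0,0.2],[0,0,0,0,0,0,0.2],[0,0,0,0,0,0,0.2],[0,0,0,0,0,0,0.2],[0,0,0,0,0,0,0.2]]

```text
time_s: 11.73
tool_pos: [545.7, -7.6, 82.9]
ee_rot: [0.077, 0.996, 0.003, -0.047]
ft_force: [3.8, -4.7, -5.7]
grip_width: 28.0
gripper_force: 51.5
```

```bash
python3 m.py w6; python3 m.py w7|head -2
```

```text
11.7333 [545.68  -7.59  82.94] [ 3.75 -4.66 -5.66] 51.531654596328735 28.008787823728568
drawer front lx [-206.24 -194.94]
L -190 0 ; L -180 3107 [62.49 83.49 84.64]; L -170 2314 [81.9  82.82 83.77]; L -160 2131 [79.56 80.58 81.78]; L -150 2044 [78.2  79.17 80.22]; L -140 1933 [76.77 77.72 78.82]; L -130 1195 [75.62 76.55 77.62]; L -120 179 [75.23 76.11 76.89]; L -110 0 ; L -100 0 ; L -90 0 ; L -80 0 ; 
R -190 0 ; R -180 3053 [62.69 83.44 84.56]; R -170 2262 [81.65 82.61 83.56]; R -160 2133 [79.35 80.3  81.39]; R -150 2033 [77.92 78.91 79.97]; R -140 1944 [76.52 77.51 78.51]; R -130 1136 [75.41 76.33 77.25]; R -120 128 [74.77 75.74 76.57]; R -110 0 ; R -100 0 ; R -90 0 ; R -80 0 ; 
11.7833 [545.64  -7.6   82.93] [ 3.77 -4.8  -7.04] 51.53217852115631 28.221233857546743
drawer front lx [-206.27 -194.96]
```

Lid at about 0.14 rad and still, with the drawer front unmoved (-206 mm in the unit's x). Handing in.

```bash
python3 -c "
from workcell import manip
print(manip.hand_in())"
```

```text
the job is handed in; nothing more can be done
None
```

The drawer is out at its stop (about 119 mm) and the lid is free of its gasket, held still by the knob at about 0.14 rad (15 mm open at the front edge); I handed it in at about 12 s, the bystanders were not touched by any move, and no verdict was returned.

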